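Load a large cell into the bench charger

TASK

Take the larger of the two cells from the ribbed silicone pad and load it into the bench charger: seat its flat end against the spring contact first, with the end that has the nub still raised, push the spring back, then press the nub end down between the clips until the cell lies level on its bed and is held. Be gentle: push the spring back with less than 20 N and press the cell down with less than 25 N; leave everything else where it is, and let go.

Things in the scene. Friction and masses are not known exactly. Their poses are not given: they have to be found in the camera images.
- cell: The larger cell: grey cylinder, 32 mm diameter, 68 mm long plus a steel nub 9 mm in diameter and 2.5 mm long on one end; 140 g. It lies on its side in a groove of the pad. Origin: centre of the cylinder, half-way along and on its axis (22 mm above the table at the start). Its x axis runs along the cylinder towards the nub end; it may be rolled about this axis.
- cell_nose (a point): Point on the cell's axis in the shoulder face at the nub end (34 mm from the centre).
- cell_tail (a point): Point on the cell's axis in the flat end face (34 mm from the centre).
- charger: Bench charger fixed to the table: black housing 170 x 90 x 24 mm (x, y, z); origin: centre of its underside, x along the bay from the spring contact to the nose stop. The grey sled clamped on it (104 x 54 mm) bears the bay; its setting is not measured: it is shifted along x by -15 to +15 mm, and does not move in use. The points below are for shift 0.
- bay (a point): Middle of the bay's bed, 30 mm above the table (shift 0; axes as the charger's). Low side rails stand 4 mm above the bed at y = +-13 to +-17 mm, x = -40 to +10. A loaded cell lies level on the bed, its axis 16 mm above it, flat end at x = -34, shoulder of the nub end at x = +34.
- spring_nominal (a point): Centre of the free front face of the spring contact (shift 0): steel disc, 10 mm diameter, 16 mm above the bed. The cell pushes it back to -x at about 1.5 N per mm. Behind it the hard spring block, its face 12 mm behind the disc's free face, 19 mm thick, 24 mm above the bed. Room from disc to posts is 64 mm: the 68 mm cell lies with the spring 4 mm back, and needs 7 to 8 mm to tilt in.
- stop_nominal (a point): Nose stop (shift 0): mid-point of the top edge of its near face, 34 mm from the bay's middle. Two steel posts 6 mm thick, tops 22 mm above the bed, at y = +-8 to +-15 mm; the nub goes in the gap between them, the shoulder rests on their near faces.
- clips_nominal (a point): Two spring clips (shift 0): point midway between the tops of their heads, 28 mm above the bed, 22 mm from the bay's middle. Each is 10 mm long in x and fills y = +-13.5 to +-21.5 mm. Pressing the nub end down between them (about 10 to 20 N on the cell's top) spreads them; they close over the cell's upper half when it is down.
- pad: Ribbed orange silicone pad, 120 x 150 x 6 mm, fixed; origin: centre of its underside. Two grooves along its x, at y = +35 and -35 mm, between ribs 2.5 mm high; the larger cell lies in one, the shorter in the other.
- short_cell: Shorter cell, 25 mm diameter, 48 mm long with a nub, in the other groove; origin at its centre, x towards its nub. To be left alone.
- try_square: Steel try square lying flat, 105 mm stock and 150 mm blade, to be left alone; origin under the middle of the stock, blade along +x.
- mallet: Green rubber mallet lying on its side, head 56 mm diameter, 90 mm long, handle to its -x, 240 mm; origin under the head. To be left alone.
- cup_hook: Small chrome cup hook lying flat, about 50 mm long, 6 mm thick; origin at the middle of the bend, shank to -x. To be left alone.
- clear_box: Open clear polycarbonate box, 75 x 110 x 45 mm; origin under its centre. To be left alone.
- driver: Screwdriver lying flat, handle to its -x. To be left alone.
Things that resemble listed ones, but are neither listed nor needed, are in the scene too. Leave any blue, pink or yellow look-alike of the cell alone.

How it is judged:
On the way:
1. the flat end is down in the bay and pressed against the spring while the nub end is still raised (cell at least 4 degrees nose-up) (contact force between cell and charger above 3 N and angle between cell's own x axis and vertical below 1.5 rad and z of cell_tail in the frame of charger below 0.056 m and x of cell_tail in the frame of charger below -0.016 m), for 0.05 s.
At the end, for the whole second after the job is handed in: The larger cell lies level on the charger's bed, flat end to the spring and nub end to the stop: both end centres 43.5 to 48 mm above the charger's underside, within 3 mm of the bay's centre line, and 16 to 52 mm from the charger's middle along the bay (the sled's setting included); at rest (z of cell_nose in the frame of charger between 0.0435 and 0.048 m and z of cell_tail in the frame of charger between 0.0435 and 0.048 m and x of cell_nose in the frame of charger between 0.016 and 0.052 m and x of cell_tail in the frame of charger between -0.052 and -0.016 m and y of cell_nose in the frame of charger between -0.003 and 0.003 m and y of cell_tail in the frame of charger between -0.003 and 0.003 m and linear speed of cell below 0.01 m/s); the robot touches nothing.
It fails at once if the spring is rammed: cell and charger press together with more than 22 N while the nub end is still raised by over 18 degrees (contact force between cell and charger above 22 N and angle between cell's own x axis and vertical below 1.257 rad).
It fails at once if the contact forces of the charger on the cell (spring, stop, clips and bed added up) pass 50 N (contact force between cell and charger above 50 N).
It fails at once if the robot presses on the charger with more than 30 N (contact force between any of the fingers, the arm and charger above 30 N).
It fails at once if another loose thing is moved more than 25 mm (distance of any of short_cell, try_square, mallet, cup_hook, clear_box, driver from where it was at the start of the episode above 0.025 m).
It also fails if it takes over 53 s, if anything falls off the work surface, if the arm or the gripper's body presses on something with over 40 N, if the wrist force passes 120 N, or if a joint passes its speed limit or range.

ROBOT

A 6-joint arm with a two-finger parallel gripper is mounted at the origin on the work surface. World frame = base frame: x ahead of the robot, y to its left, z up, the work surface at z = 0. Lengths are in m, angles in rad, forces in N, time in s.
With the tool pointing down it reaches from about 0.3 to 0.875 m from the base axis. Payload 4.2 kg.
Tool frame: the origin (TCP) lies midway between the tips of the shut fingers; the grasp point (between the pads) lies 19 mm behind it; z points along the fingers, y is the line along which they close (so a half turn about z gives the same grasp; the last joint's range is limited). The gripper opens to 85 mm and grips with 20 to 120 N. Pads are 22 mm wide; open, the fingers measure 114 mm over their backs; the gripper's body (76 mm by 85 mm) begins 54 mm behind the grasp point. The pads swing forward as they close: fully open they stand 13 mm farther back than shut.
Start: joints at [-1.126, 0.32, 1.565, -0, 1.257, -0.02], TCP at [0.258, -0.514, 0.231] pointing down, gripper open.
Joint ranges: [-3.11, 3.11], [-0.84, 2.01], [0.21, 2.61], [-1.34, 4.49], [0.05, 2.63], [-2.56, 2.56]. Speed limits (rad/s): [2.57, 2.57, 3.14, 3.14, 3.14, 3.14].

INTERFACE

Orientations are given as a unit quaternion [w, x, y, z].
In Python, from cell import r, vision gives the robot as it stands.
- The arm moves only by the tool arm_command, never from a script. Its argument "series" is a list that holds one entry, the list of rows, each a list of 7 numbers: the shift along the world's x, y, z in mm, then the turn, a rotation vector about the world's x, y, z in degrees, then the gripper's target within -1 to 1 (fully open at 1, half-way at 0, shut at -1). A call has 1 to 20 rows; each row is the pose to reach, as a shift and turn from the pose commanded when the call began; what a row does not reach only later rows make up. A row lasts 1/10 s, in which the tool goes at most 50 mm and 8.59 degrees, less where a joint would pass 70% of its speed; a pose out of reach is approached as far as the arm can. A call with a gripper value outside its range is refused whole. The fingers move at their own pace and stop on an object; "grip_force" is the grip in N (left out, the last holds). Time passes only in rows, so rows that repeat a pose let the fingers close. It gives the time, the measured TCP pose, the force, the opening and the grip force at its end, in the units of the state.
- r.get_obs(): the state, without advancing time (a new reading comes with each control period).
- vision.get_image(name): name is "side" or "top" or "wrist"; returns the picture (400x640x3 uint8, red, green, blue); there is no depth.
- vision.camera_info(name): a dict with "fx", "fy", "cx", "cy" (pixels), "R" (3x3) and "t" (3): a world point X has camera coordinates R X + t; the wrist camera has in their place "tool_from_camera" (4x4, takes a point from camera to tool coordinates, whose origin is the TCP and whose axes are the flange's). Camera axes: x right, y down, z forward; pixel columns grow to the right and rows downward; lengths in m; the calibration is good to about 2 mm. The wrist camera is an equidistant fisheye: a pixel r from the principal point sees the ray r / f radians off the axis. A picture is of the moment at which its call begins: read the wrist's pose just before it. camera_info takes no time and is no camera call.
- r.finish_job(): hands the job in; it is judged then, once.
Trained networks look in the newest picture that a camera, given by its name, has taken for a name from the list of things; names that differ only in an ending like _2 or _b are one class to them, and where a whole thing is asked for, a point or a joint stands for the part that bears it (a point fixed in the world has none). Each returns a list of dicts, best first, with "score" (0 to 1); they miss things now and then, are a little off and sometimes report something else, mostly with a low value. They report only what shows in the picture. A call takes as long as a camera call. They do not tell look-alikes from the thing itself.
- vision.boxes_of(camera, label): "location" ([column, row] in pixels, amid what is visible of it).
- vision.silhouettes(camera, label): "pixels" (400x640 bool, what is visible of it) and "location" ([column, row] in pixels, amid what is visible of it).
The state is a dict: "time_s": time; "q": joint angles; "joint_vel": joint speeds; "effort": joint torques, N m; "eef_pos": TCP position; "ee_rot": TCP orientation; "force": force on the tool from outside, world axes, zero at the start; "torque": the same for the moment, N m; "width": opening from 0.0 (shut) to 1.0 (fully open); "grasp_force": force on a finger pad.
Only numpy, scipy, OpenCV 4.12 (cv2) and the standard library are available. Lean on these libraries where they do the work, as an engineer would, in place of code of your own. Each camera call takes 0.05 s, during which the arm holds its last target. There are 200 camera calls.

## Working session

There is one attempt and no reset: what is moved stays moved. The work goes in short steps, Python scripts to look and compute and a tool call to move; the robot and the scene stay as the last step left them, time stands still between calls to the robot, and variables do not carry over. Pictures are saved under pics/ and viewed, at most 13 in all, crops included, and the job is handed in when it is done.

Besides the shell and the picture viewer there is one more tool, called after "Call:" as a command line: name --argument value ..., lists and objects as JSON in quotes. arm_command: Moves the arm, as the interface text tells. Its arguments: {"type":"object","properties":{"series":{"type":"array"},"grip_force":{"type":"number"}},"required":["series"]}

```bash
mkdir -p pics; ls; cat > h.py <<'E'
import sys; sys.path.insert(0,'.')
import numpy as np, cv2
from cell import r, vision
def snap(cam,name,crop=None,s=1):
    im=vision.get_image(cam)
    if crop: a,b,c,d=crop; im=im[b:d,a:c]
    im=cv2.resize(im,None,fx=s,fy=s,interpolation=cv2.INTER_CUBIC)
    cv2.imwrite(f'pics/{name}.png',im[:,:,::-1])
def onplane(cam,px,z):
    c=vision.camera_info(cam); R=np.array(c['R']); t=np.array(c['t'])
    d=R.T@np.array([(px[0]-c['cx'])/c['fx'],(px[1]-c['cy'])/c['fy'],1]); o=-R.T@t
    return o+d*(z-o[2])/d[2]
def proj(cam,X):
    c=vision.camera_info(cam); p=np.array(c['R'])@X+np.array(c['t'])
    return np.array([c['fx']*p[0]/p[2]+c['cx'],c['fy']*p[1]/p[2]+c['cy']])
E
python3 - <<'E'
from h import *
a=vision.get_image('top'); b=vision.get_image('side')
cv2.imwrite('pics/a.png',a[:,:,::-1]); cv2.imwrite('pics/b.png',b[:,:,::-1])
for cam in('top','side'):
  c=vision.camera_info(cam);print(cam,c['fx'],(-np.array(c['R']).T@c['t']).round(3))
  for n in('cell','short_cell','charger','bay','pad','stop_nominal','spring_nominal','clips_nominal','cell_nose'):
    try: print(cam,n,[(np.round(x['location']).tolist(),round(x['score'],2)) for x in vision.boxes_of(cam,n)])
    except Exception as e: print(n,e)
E
```

```text
pics
top 430.74204243591635 [0.413 0.01  1.237]
top cell [([207.0, 244.0], 0.8), ([238.0, 200.0], 0.78), ([253.0, 258.0], 0.76), ([251.0, 152.0], 0.48), ([302.0, 129.0], 0.46), ([453.0, 188.0], 0.4)]
top short_cell [([265.0, 195.0], 0.5)]
top charger [([389.0, 195.0], 0.68)]
top bay [([392.0, 194.0], 0.91), ([301.0, 132.0], 0.57)]
top pad [([257.0, 202.0], 0.94)]
top stop_nominal [([391.0, 195.0], 0.82)]
top spring_nominal [([390.0, 195.0], 0.9)]
top clips_nominal [([388.0, 198.0], 0.57)]
top cell_nose [([250.0, 256.0], 0.74), ([204.0, 246.0], 0.68), ([252.0, 154.0], 0.54)]
side 370.3769965665841 [0.329 0.823 0.591]
side cell [([334.0, 310.0], 0.94), ([288.0, 263.0], 0.69), ([356.0, 266.0], 0.69), ([237.0, 241.0], 0.59)]
side short_cell [([297.0, 242.0], 0.78)]
side charger [([333.0, 175.0], 0.59)]
side bay [([334.0, 173.0], 0.58)]
side pad [([305.0, 260.0], 0.56)]
side stop_nominal [([330.0, 177.0], 0.97)]
side spring_nominal [([332.0, 176.0], 0.58), ([338.0, 149.0], 0.24)]
side clips_nominal [([332.0, 175.0], 0.86)]
side cell_nose [([238.0, 242.0], 0.92), ([364.0, 268.0], 0.76), ([330.0, 177.0], 0.65), ([291.0, 259.0], 0.57), ([337.0, 309.0], 0.55), ([298.0, 242.0], 0.41)]
```

View pics/a.png

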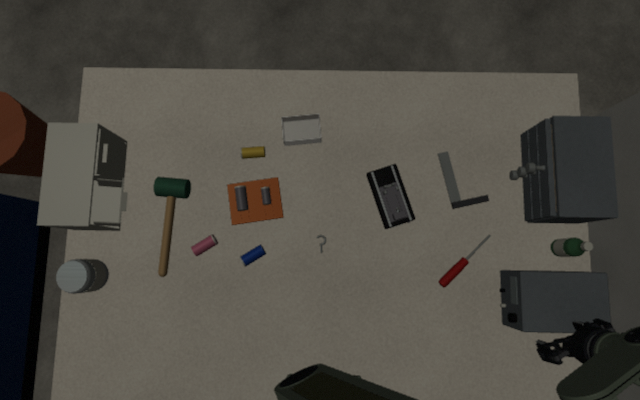

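```bash
python3 - <<'E'
import cv2,numpy as np
a=cv2.imread('pics/a.png')[130:290,180:440];a=cv2.resize(a,None,fx=3,fy=3,interpolation=cv2.INTER_CUBIC)
cv2.imwrite('pics/a2.png',a[:,:,:])
b=cv2.imread('pics/b.png')[120:320,200:440];cv2.imwrite('pics/b2.png',cv2.resize(b,None,fx=3,fy=3,interpolation=cv2.INTER_CUBIC))
E
```

```text
(no output)
```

View pics/a2.png

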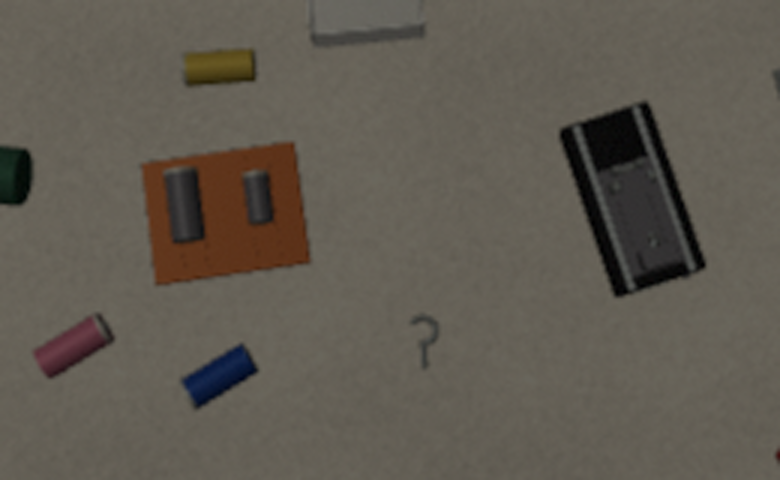

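View pics/b2.png

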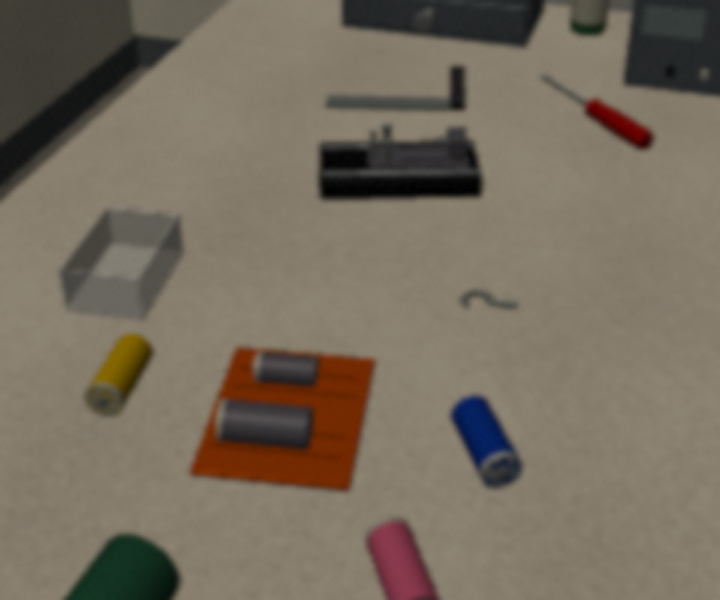

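Top view: candidates are the grey cell (241,198), the short grey cell (265,195), and the yellow (253,152), pink (204,245) and blue (253,256) look-alikes. I choose the longer, fatter grey one at (241,198) on the orange pad. Its bright end, probably the nub, points up (+x). The charger is at (390,196), with its clips and posts at the upper end.

```bash
python3 - <<'E'
from h import *
a=cv2.imread('pics/a.png')
def P(p,z): return onplane('top',p,z).round(4)
# crop->px: 180+x/3,130+y/3
f=lambda x,y:(180+x/3-.33,130+y/3-.33)
hsv=cv2.cvtColor(a,cv2.COLOR_BGR2HSV)
m=((hsv[...,0]<14)&(hsv[...,1]>150)&(hsv[...,2]>60)).astype(np.uint8); m[:, :215]=0;m[:,300:]=0;m[:160]=0;m[230:]=0
m=cv2.morphologyEx(m,cv2.MORPH_CLOSE,np.ones((25,25)))
r_=cv2.minAreaRect(cv2.findNonZero(m));print('pad',r_,P(r_[0],.006)); print([P(q,.006) for q in cv2.boxPoints(r_)])
for x in vision.silhouettes('top','cell')[:0]: pass
print('cell ends',P(f(179,169),.022),P(f(188,240),.022))
print('charger corners',[P(f(*q),.024) for q in((561,130),(645,103),(704,266),(618,296))])
print(r.get_obs()['eef_pos'],r.get_obs()['ee_rot'],vision.camera_info('wrist'))
E
```

```text
pad ((254.5899658203125, 200.62998962402344), (39.880821228027344, 51.33595657348633), 81.8698959350586) [0.5807 0.2087 0.006 ]
[array([0.6266, 0.2927, 0.006 ]), array([0.6504, 0.1455, 0.006 ]), array([0.5353, 0.1257, 0.006 ]), array([0.512, 0.271, 0.006])]
cell ends [0.6201 0.2515 0.022 ] [0.552 0.24  0.022]
charger corners [array([ 0.6634, -0.1127,  0.024 ]), array([ 0.691, -0.193,  0.024]), array([ 0.5353, -0.2473,  0.024 ]), array([ 0.5057, -0.1664,  0.024 ])]
[ 0.25773425 -0.51401871  0.23135171] [5.63379990e-05 9.73122395e-01 2.30288515e-01 2.72080835e-05] {'fx': 309.70691628693146, 'fy': 309.70691628693146, 'cx': 316.6361454792139, 'cy': 203.6531216357981, 'tool_from_camera': array([[ 9.82530243e-04, -9.56332557e-01, -2.92279104e-01,
         7.49588142e-02],
       [ 9.99999510e-01,  9.04981368e-04,  4.00530227e-04,
         1.03715214e-03],
       [-1.18532953e-04, -2.92279354e-01,  9.56332978e-01,
        -1.42352503e-01],
       [ 0.00000000e+00,  0.00000000e+00,  0.00000000e+00,
         1.00000000e+00]])}
```

Call:
arm_command --series '[[[285,315,-50,0,0,-7.5,1],[285,315,-100,0,0,-7.5,1],[285,315,-100,0,0,-7.5,1],[285,315,-100,0,0,-7.5,1],[285,315,-100,0,0,-7.5,1],[285,315,-100,0,0,-7.5,1],[285,315,-100,0,0,-7.5,1],[285,315,-100,0,0,-7.5,1],[285,315,-100,0,0,-7.5,1],[285,315,-100,0,0,-7.5,1],[285,315,-100,0,0,-7.5,1]]]'

```text
time_s: 2.15
eef_pos: [0.5429, -0.1985, 0.131]
ee_rot: [0.0, 0.986, 0.167, -0.0]
force: [-0.2, -1.0, 0.3]
width: 0.998
grasp_force: 0.0
```

```bash
python3 - <<'E'
from h import *
o=r.get_obs();print(o['time_s'],o['eef_pos'],o['ee_rot'],o['joint_vel'],o['force'])
np.savez('ch.npz',p=o['eef_pos'],q=o['ee_rot'])
snap('wrist','w1',None,1.25)
for n in('charger','bay','stop_nominal','spring_nominal','clips_nominal'):
  print(n,[(np.round(x['location']).tolist(),round(x['score'],2)) for x in vision.boxes_of('wrist',n)])
E
```

```text
2.15 [ 0.5428661  -0.19848085  0.13100088] [ 1.77615825e-05  9.85936715e-01  1.67118414e-01 -4.78146584e-04] [-0.03502357 -0.01936479  0.00485979 -0.0042073   0.00212116 -0.00065028] [-0.16993349 -1.00853369  0.34763943]
charger [([319.0, 130.0], 0.57)]
bay [([318.0, 129.0], 0.94), ([105.0, 206.0], 0.28)]
stop_nominal [([323.0, 128.0], 0.57)]
spring_nominal [([317.0, 127.0], 0.69), ([1.0, 59.0], 0.66)]
clips_nominal [([321.0, 131.0], 0.7)]
```

View pics/w1.png

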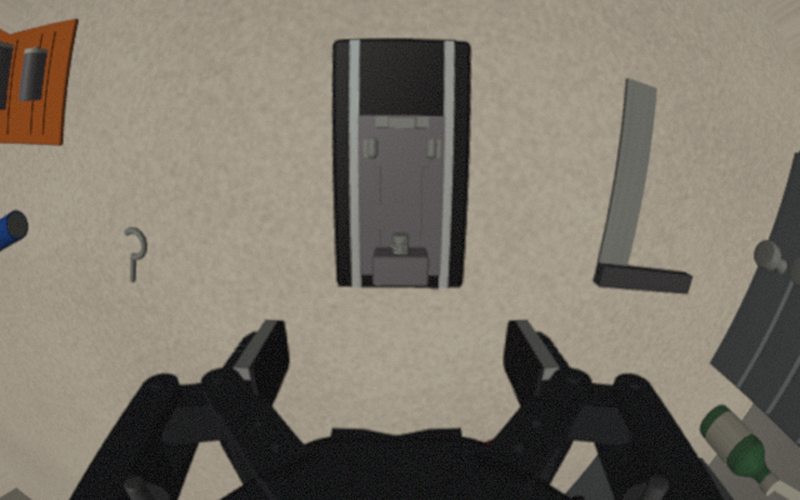

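The wrist view (1.25x) shows the charger upright in the picture: spring disc at (400,240), block below it, clips at (370,148) and (433,148), posts at (384,122) and (420,122), sled front edge at row 115. One closer crop will give sharper pixels.

```bash
cat >> h.py <<'E'
from scipy.spatial.transform import Rotation as Ro
def Rq(q): return Ro.from_quat([q[1],q[2],q[3],q[0]]).as_matrix()
def wplane(px,z,p,q):
    c=vision.camera_info('wrist');T=np.array(c['tool_from_camera']);d=np.array([px[0]-c['cx'],px[1]-c['cy']]);n=np.linalg.norm(d);th=n/c['fx']
    v=np.r_[d/n*np.sin(th),np.cos(th)]; R=Rq(q); o=R@T[:3,3]+p; d=R@T[:3,:3]@v
    return o+d*(z-o[2])/d[2]
E
python3 - <<'E'
from h import *
a=cv2.imread('pics/w1.png'); a=a[30:300,320:480]
cv2.imwrite('pics/w1c.png',cv2.resize(a,(480,600),interpolation=cv2.INTER_CUBIC) if 0 else cv2.resize(a,None,fx=2.2,fy=2.2,interpolation=cv2.INTER_CUBIC))
d=np.load('ch.npz');p,q=d['p'],d['q']
P=lambda x,y,z:wplane((x/1.25,y/1.25),z,p,q)
for n,x,y,z in[('cTL',335,41,.024),('cTR',470,41,.024),('cBL',337,286,.024),('cBR',463,287,.024),('sled front',402,115,.03),('clipL',370,148,.058),('clipR',433,148,.058),('postL',384,124,.052),('postR',420,124,.052),('disc top',400,236,.051),('blk front L',375,250,.054),('blk front R',428,250,.054),('blk back',400,285,.054)]: print(n,P(x,y,z).round(4))
E
```

```text
cTL [ 0.6636 -0.1163  0.024 ]
cTR [ 0.6926 -0.1975  0.024 ]
cBL [ 0.5069 -0.1687  0.024 ]
cBR [ 0.5352 -0.2521  0.024 ]
sled front [ 0.63   -0.1732  0.03  ]
clipL [ 0.6051 -0.1628  0.058 ]
clipR [ 0.6166 -0.1955  0.058 ]
postL [ 0.6204 -0.1655  0.052 ]
postR [ 0.6271 -0.1845  0.052 ]
disc top [ 0.5616 -0.1957  0.051 ]
blk front L [ 0.5494 -0.1843  0.054 ]
blk front R [ 0.5597 -0.2139  0.054 ]
blk back [ 0.5333 -0.2057  0.054 ]
```

View pics/w1c.png

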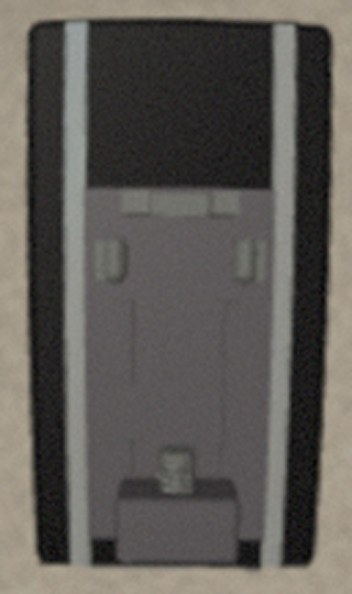

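```bash
python3 - <<'E'
from h import *
d=np.load('ch.npz');p,q=d['p'],d['q']
P=lambda x,y,z:wplane(((320+x/2.2)/1.25,(30+y/2.2)/1.25),z,p,q)
c=np.mean([P(*k,.024)[:2] for k in((30,24),(329,28),(38,563),(312,565))],0)
a=np.radians(18.9);u=np.array([np.cos(a),np.sin(a)]);v=np.array([-u[1],u[0]])
print('c',c)
for n,x,y,z,nom in[('sledfront',180,188,.03,52),('clipLin',126,260,.058,22),('clipRin',236,260,.058,22),('post near',130,214,.052,34),('post nearR',228,214,.052,34),('post far',180,192,.052,40),('blk front',177,497,.054,-42),('blk back',177,561,.054,-61),('blkL',118,530,.054,0),('blkR',238,530,.054,0),('disc front',178,448,.051,-30)]:
  w=P(x,y,z)[:2]-c; print(n,'x %.1f y %.1f  shift %.1f'%(w@u*1e3,w@v*1e3,w@u*1e3-nom))
E
```

```text
c [ 0.59921241 -0.18329804]
sledfront x 32.1 y -0.3  shift -19.9
clipLin x 12.1 y 13.5  shift -9.9
clipRin x 12.4 y -14.0  shift -9.6
post near x 23.9 y 12.8  shift -10.1
post nearR x 24.2 y -12.3  shift -9.8
post far x 29.7 y 0.1  shift -10.3
blk front x -51.0 y 0.1  shift -9.0
blk back x -69.6 y -0.1  shift -8.6
blkL x -60.6 y 16.1  shift -60.6
blkR x -60.4 y -16.7  shift -60.4
disc front x -38.2 y -0.1  shift -8.2
```

Call:
arm_command --series '[[[10,450,0,0,0,-9,1],[10,450,0,0,0,-9,1],[10,450,0,0,0,-9,1],[10,450,0,0,0,-9,1],[10,450,0,0,0,-9,1],[10,450,0,0,0,-9,1],[10,450,0,0,0,-9,1],[10,450,0,0,0,-9,1],[10,450,0,0,0,-9,1],[10,450,0,0,0,-9,1],[10,450,0,0,0,-9,1],[10,450,0,0,0,-9,1]]]'

```text
time_s: 3.65
eef_pos: [0.5527, 0.2495, 0.1313]
ee_rot: [0.0, 0.996, 0.088, -0.0]
force: [0.4, -0.1, -0.2]
width: 0.998
grasp_force: 0.0
```

```bash
python3 - <<'E'
from h import *
o=r.get_obs();print(o['time_s'],o['eef_pos'],o['ee_rot'])
np.savez('ce.npz',p=o['eef_pos'],q=o['ee_rot'])
snap('wrist','w2',(220,40,420,240),3)
E
```

```text
3.65 [0.55265534 0.24951157 0.13133847] [ 4.15778757e-04  9.96142496e-01  8.77490138e-02 -2.56895498e-04]
```

View pics/w2.png

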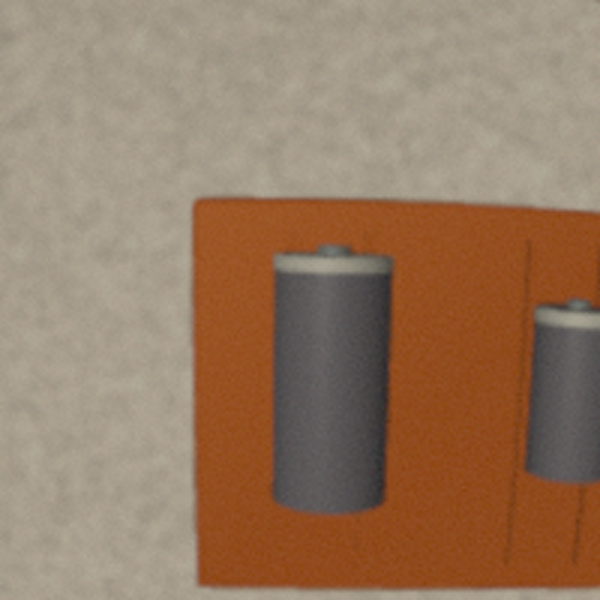

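The wrist crop shows the big grey cell upright in the picture: nub at (334,248), shoulder edge at row 257, tail edge at row 513, sides at columns 274 and 388. The nub points to +x, the same sense as the charger.

```bash
python3 - <<'E'
from h import *
d=np.load('ce.npz');p,q=d['p'],d['q']
P=lambda x,y,z:wplane((220+x/3,40+y/3),z,p,q)
n=P(332.5,256,.038);t=P(329.5,513,.038);print(n,t,np.linalg.norm(n-t),(n+t)/2)
a=P(274,270,.024);b=P(391,270,.024);c=P(273,495,.024);e=P(385,495,.024)
print(np.linalg.norm(a-b),np.linalg.norm(c-e),(a+b)/2,(c+e)/2); w=(a+b-c-e)/2;print(np.degrees(np.arctan2(w[1],w[0])), np.degrees(np.arctan2(*(n-t)[[1,0]])))
k=P(196,205,.006);l=P(200,585,.006);print('pad',np.degrees(np.arctan2(*(k-l)[[1,0]])),k,l)
print('tool',np.degrees(2*np.arctan2(q[2],q[1])))
E
```

```text
[0.61863341 0.24934688 0.038     ] [0.55174112 0.23752196 0.038     ] 0.0679294274111058 [0.58518726 0.24343442 0.038     ]
0.0313018253092906 0.031611800425514175 [0.61451145 0.24788696 0.024     ] [0.55249823 0.2371798  0.024     ]
9.79606674647759 10.024924190105876
pad 9.41821216713895 [0.62536468 0.28853689 0.006     ] [0.51106057 0.26957663 0.006     ]
tool 10.068246524119244
```

Call:
arm_command --series '[[[15,-4,0,0,0,0,0.2],[27,-7,-20,0,0,0,0.2],[27,-7,-45,0,0,0,0.2],[27,-7,-70,0,0,0,0.2],[27,-7,-90,0,0,0,0.2],[27,-7,-105,0,0,0,0.2],[27,-7,-115,0,0,0,0.2],[27,-7,-121,0,0,0,0.2],[27,-7,-121,0,0,0,0.2]]]'

```text
time_s: 4.6
eef_pos: [0.5797, 0.2431, 0.01]
ee_rot: [0.0, 0.996, 0.088, -0.0]
force: [-0.7, 0.3, -0.4]
width: 0.598
grasp_force: 0.0
```

Call:
arm_command --series '[[[0,0,0,0,0,0,-0.5],[0,0,0,0,0,0,-1],[0,0,0,0,0,0,-1],[0,0,0,0,0,0,-1],[0,0,0,0,0,0,-1],[0,0,0,0,0,0,-1]]]' --grip_force 60

```text
time_s: 5.2
eef_pos: [0.5805, 0.2442, 0.0115]
ee_rot: [-0.0, 0.996, 0.088, 0.001]
force: [-1.3, -1.4, 7.1]
width: 0.355
grasp_force: 59.8
```

Call:
arm_command --series '[[[0,0,10,0,0,0,-1],[0,0,30,0,0,0,-1],[0,0,60,0,0,0,-1],[0,0,100,0,0,0,-1],[0,0,140,0,0,0,-1],[0,0,140,0,0,0,-1],[0,0,140,0,0,0,-1]]]'

```text
time_s: 5.9
eef_pos: [0.5797, 0.2442, 0.1513]
ee_rot: [-0.0, 0.996, 0.088, 0.001]
force: [-0.9, -0.6, -2.1]
width: 0.352
grasp_force: 59.4
```

```bash
python3 - <<'E'
from h import *
o=r.get_obs();print(o['time_s'],o['eef_pos'],o['ee_rot'],o['force'],o['width'])
np.savez('g.npz',p=o['eef_pos'],q=o['ee_rot'])
snap('wrist','w3',(220,100,420,300),3)
E
```

```text
5.9 [0.57967071 0.24415682 0.15128576] [-2.55095653e-04  9.96088504e-01  8.83582108e-02  6.73633585e-04] [-0.94295264 -0.56281733 -2.10240623] 0.35185632245635157
```

View pics/w3.png

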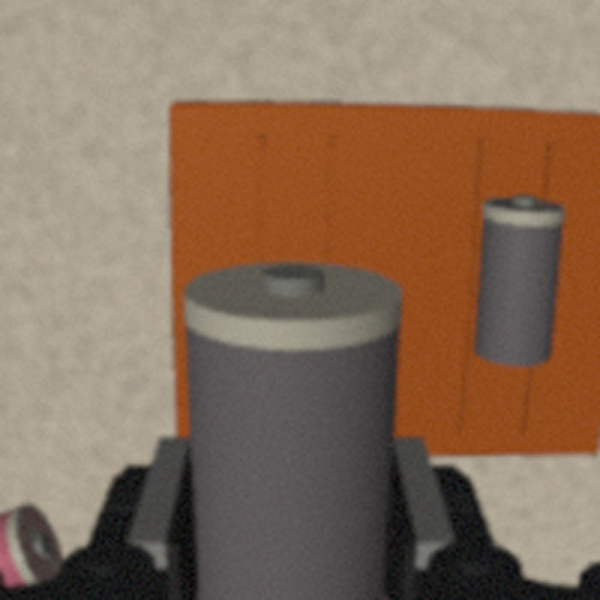

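The cell is held: nub-end face is an ellipse with rows 264–322 and columns 186–402, nub at (293,278). I fit its pose in the tool frame.

```bash
python3 - <<'E'
from h import *
from scipy.optimize import least_squares
c=vision.camera_info('wrist');T=np.linalg.inv(np.array(c['tool_from_camera']))
def pr(X):
    v=T[:3,:3]@X+T[:3,3]; r_=np.linalg.norm(v[:2]);th=np.arctan2(r_,v[2]); return np.array([c['cx'],c['cy']])+v[:2]/r_*th*c['fx']
obs={'t':(294,322),'b':(294,264),'l':(186,295),'r':(402,294)}
obs={k:np.array([220+a/3,100+b/3]) for k,(a,b) in obs.items()}
def res(s):
    x,y,z,ph=s[:4]; ax=np.array([np.cos(ph),0,-np.sin(ph)]) # tool z down; nose-up => -z
    up=np.array([-np.sin(ph),0,-np.cos(ph)]); C=np.array([x,y,z])
    al=np.linspace(0,2*np.pi,181); E=np.array([pr(C+.016*(np.cos(t)*up+np.sin(t)*np.array([0,1,0]))) for t in al])
    return np.r_[E[:,1].max()-obs['t'][1],E[:,1].min()-obs['b'][1],E[:,0].min()-obs['l'][0],E[:,0].max()-obs['r'][0]]
s=least_squares(res,[.04,0,-.011,0]);print(s.x[:3]*1e3,np.degrees(s.x[3]),s.cost)
print([np.round((pr(np.array([.04,0,-.011]))-[220,100])*3)])
E
```

```text
[37.96148432  1.56405215 -9.59530992] -0.27680846660264674 5.412216898540318e-26
[array([283., 279.])]
```

```bash
cat >> h.py <<'E'
H=np.radians(18.9);U=np.array([np.cos(H),np.sin(H)]);B=np.array([.5893,-.1849])
def tcp(Xt,Zl,th,d=29.9,g=10):
    t=np.radians(th);e=np.array([np.cos(t),np.sin(t)]);n=np.array([-e[1],e[0]])
    w=np.array([Xt,Zl+16*np.cos(t)])+d*e-g*n   # Xt = tail centre X, Zl = lower tail corner above bed
    return np.r_[B+U*w[0]/1e3,.030+w[1]/1e3]
def show(*wps):
    o=r.get_obs();R=Rq(o['ee_rot']);x=R[:,0]
    print('t',o['time_s'],'p',o['eef_pos'].round(4),'head',np.degrees(np.arctan2(x[1],x[0])).round(2),'pitch',np.degrees(np.arcsin(x[2])).round(2),'roll',np.degrees(R[2,1]).round(2),'F',np.round(o['force'],1),'w',round(o['width'],3))
    for k in wps: print(k,((tcp(*k)-o['eef_pos'])*1e3).round(1))
E
python3 - <<'E'
from h import *
show((-25,60,0))
E
```

```text
t 5.95 p [0.5789 0.2438 0.1497] head 10.14 pitch -0.1 roll 0.02 F [-0.6  0.3 -2.5] w 0.354
(-25, 60, 0) [  15.1 -427.1  -53.7]
```

Call:
arm_command --series '[[[15,-427,0,0,0,8.8,-1],[15,-427,0,0,0,8.8,-1],[15,-427,0,0,0,8.8,-1],[15,-427,0,0,0,8.8,-1],[15,-427,0,0,0,8.8,-1],[15,-427,0,0,0,8.8,-1],[15,-427,0,0,0,8.8,-1],[15,-427,0,0,0,8.8,-1],[15,-427,0,0,0,8.8,-1],[15,-427,0,0,0,8.8,-1],[15,-427,0,0,0,8.8,-1],[15,-427,0,0,0,8.8,-1]]]' --grip_force 90

```text
time_s: 7.15
eef_pos: [0.594, -0.1818, 0.149]
ee_rot: [-0.001, 0.986, 0.165, -0.001]
force: [-0.1, 0.5, -1.4]
width: 0.342
grasp_force: 90.5
```

```bash
python3 - <<'E'
from h import *
show((-25,40,25),(-25,15,25),(-25,4,25))
E
```

```text
t 7.15 p [ 0.594  -0.1818  0.149 ] head 18.98 pitch -0.12 roll -0.12 F [-0.1  0.5 -1.4] w 0.342
(-25, 40, 25) [  1.3  -1.1 -60.9]
(-25, 15, 25) [  1.3  -1.1 -85.9]
(-25, 4, 25) [  1.3  -1.1 -96.9]
```

Tilt 25° (axis (.324,-.946,0)) and go down to 40 mm above the bed, then look.

Call:
arm_command --series '[[[1,-1,-10,2.6,-7.6,0,-1],[1,-1,-25,5.3,-15.4,0,-1],[1,-1,-45,8.1,-23.7,0,-1],[1,-1,-61,8.1,-23.7,0,-1],[1,-1,-61,8.1,-23.7,0,-1],[1,-1,-61,8.1,-23.7,0,-1]]]'

```text
time_s: 7.75
eef_pos: [0.5961, -0.183, 0.0895]
ee_rot: [-0.036, 0.963, 0.161, 0.213]
force: [0.4, -0.2, -0.5]
width: 0.342
grasp_force: 90.6
```

```bash
python3 - <<'E'
from h import *
show((-25,40,25),(-25,15,25),(-25,4,25),(-37,3,23))
snap('wrist','w4',(195,70,445,290),3)
print(onplane('top',(0,0),0))
E
```

```text
t 7.75 p [ 0.5961 -0.183   0.0895] head 19.0 pitch 25.0 roll -0.01 F [ 0.4 -0.2 -0.5] w 0.342
(-25, 40, 25) [-0.8  0.2 -1.4]
(-25, 15, 25) [ -0.8   0.2 -26.4]
(-25, 4, 25) [ -0.8   0.2 -37.4]
(-37, 3, 23) [-12.   -3.7 -39.3]
[1.20160738 1.03124252 0.        ]
```

View pics/w4.png

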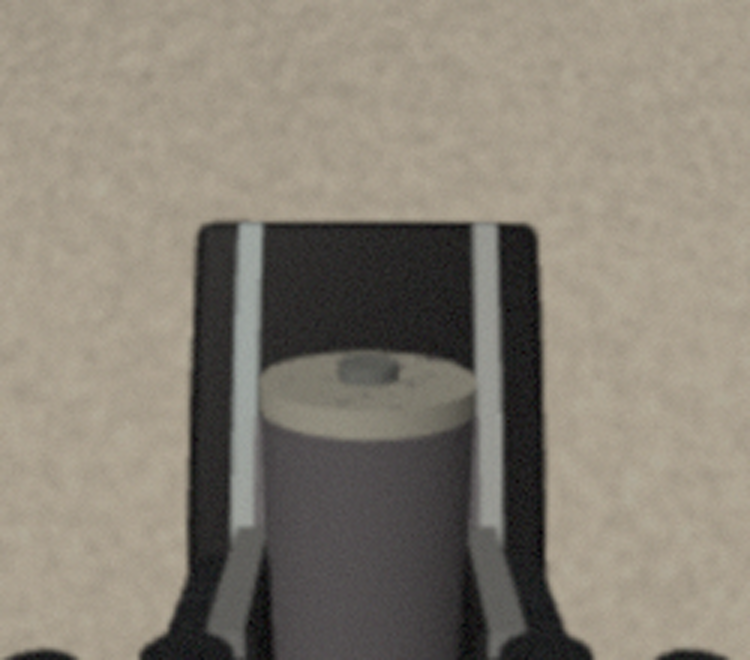

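The cell (column 368) is centred over the charger (stripes and corners centred on column 367), so it is laterally aligned. Descending.

Call:
arm_command --series '[[[-1,0,-12,0,0,0,-1],[-1,0,-22,0,0,0,-1],[-1,0,-30,0,0,0,-1],[-1,0,-35,0,0,0,-1],[-1,0,-37,0,0,0,-1],[-1,0,-37,0,0,0,-1]]]'

```text
time_s: 8.4
eef_pos: [0.5948, -0.184, 0.0521]
ee_rot: [-0.035, 0.963, 0.161, 0.214]
force: [-0.3, -1.0, -1.4]
width: 0.34
grasp_force: 90.6
```

```bash
python3 - <<'E'
from h import *
show((-25,4,25),(-31,4,25),(-37,3,25))
E
```

```text
t 8.4 p [ 0.5948 -0.184   0.0521] head 18.93 pitch 25.03 roll 0.02 F [-0.3 -1.  -1.4] w 0.34
(-25, 4, 25) [ 0.4  1.1 -0.1]
(-31, 4, 25) [-5.2 -0.8 -0.1]
(-37, 3, 25) [-10.9  -2.8  -1.1]
```

Call:
arm_command --series '[[[-2,0,0,0,0,0,-1],[-4,-0.6,0,0,0,0,-1],[-5.5,-1.2,0,0,0,0,-1],[-5.5,-1.2,0,0,0,0,-1],[-5.5,-1.2,0,0,0,0,-1]]]'

```text
time_s: 8.9
eef_pos: [0.5896, -0.1853, 0.0527]
ee_rot: [-0.035, 0.963, 0.16, 0.214]
force: [3.2, 1.3, -0.9]
width: 0.342
grasp_force: 90.5
```

```bash
python3 - <<'E'
from h import *
show((-31,4,25),(-37,3,25))
E
```

```text
t 8.9 p [ 0.5896 -0.1853  0.0527] head 18.93 pitch 25.09 roll 0.05 F [ 3.2  1.3 -0.9] w 0.342
(-31, 4, 25) [ 0.   0.5 -0.7]
(-37, 3, 25) [-5.6 -1.5 -1.7]
```

Force 3.4 N is as the model predicts (2.3 mm of spring). Push on to −37.

Call:
arm_command --series '[[[-2,-0.6,0,0,0,0,-1],[-4,-1.1,-1,0,0,0,-1],[-5.7,-1.6,-1.7,0,0,0,-1],[-5.7,-1.6,-1.7,0,0,0,-1],[-5.7,-1.6,-1.7,0,0,0,-1]]]'

```text
time_s: 9.4
eef_pos: [0.5855, -0.1868, 0.0524]
ee_rot: [-0.035, 0.963, 0.16, 0.216]
force: [7.7, 4.4, 2.2]
width: 0.341
grasp_force: 90.6
```

```bash
python3 - <<'E'
from h import *
show((-37,3,25),(-37,1.5,21),(-37,1,17),(-37,.5,12),(-36.8,.5,8),(-36.5,0.3,4),(-35,0,1))
E
```

```text
t 9.4 p [ 0.5855 -0.1868  0.0524] head 18.91 pitch 25.26 roll 0.1 F [7.7 4.4 2.2] w 0.341
(-37, 3, 25) [-1.6  0.1 -1.3]
(-37, 1.5, 21) [-1.4  0.2 -4.5]
(-37, 1, 17) [-1.4  0.2 -6.9]
(-37, 0.5, 12) [-1.6  0.1 -9.8]
(-36.8, 0.5, 8) [ -1.7   0.1 -11.7]
(-36.5, 0.3, 4) [ -1.9   0.  -14. ]
(-35, 0, 1) [ -0.9   0.3 -15.8]
```

Call:
arm_command --series '[[[-2,-0.5,0,0,0,0,-1],[-2.2,-0.6,-2,-0.65,1.9,0,-1],[-2.2,-0.6,-4,-1.3,3.8,0,-1],[-2.2,-0.6,-5.5,-2,5.7,0,-1],[-2.2,-0.6,-7,-2.6,7.6,0,-1],[-2.2,-0.6,-7,-2.6,7.6,0,-1]]]'

```text
time_s: 10.0
eef_pos: [0.5859, -0.1875, 0.0467]
ee_rot: [-0.022, 0.975, 0.163, 0.15]
force: [6.9, 3.9, 5.9]
width: 0.344
grasp_force: 91.1
```

```bash
python3 - <<'E'
from h import *
show((-37,1,17),(-37,.5,12),(-36.8,.5,8),(-36.5,0.3,4),(-35,0,1))
E
```

```text
t 10.0 p [ 0.5859 -0.1875  0.0467] head 18.99 pitch 17.43 roll 0.3 F [6.9 3.9 5.9] w 0.344
(-37, 1, 17) [-1.7  0.9 -1.2]
(-37, 0.5, 12) [-1.9  0.8 -4.1]
(-36.8, 0.5, 8) [-2.   0.8 -6.1]
(-36.5, 0.3, 4) [-2.2  0.7 -8.3]
(-35, 0, 1) [ -1.2   1.  -10.2]
```

Call:
arm_command --series '[[[-2,-0.3,0,0,0,0,-1],[-3,-0.6,0,0,0,0,-1],[-3,-0.6,0,0,0,0,-1],[-3,-0.6,0,0,0,0,-1]]]'

```text
time_s: 10.4
eef_pos: [0.583, -0.1886, 0.0468]
ee_rot: [-0.022, 0.975, 0.162, 0.151]
force: [10.5, 6.6, 4.7]
width: 0.345
grasp_force: 91.1
```

```bash
python3 - <<'E'
from h import *
show((-37,1,17),(-37,.5,12),(-36.8,.5,8),(-36.5,0.3,4),(-35,0,1))
snap('wrist','w5',(195,70,445,290),3)
E
```

```text
t 10.4 p [ 0.583  -0.1886  0.0468] head 18.88 pitch 17.52 roll 0.32 F [10.5  6.6  4.7] w 0.345
(-37, 1, 17) [ 1.1  1.9 -1.3]
(-37, 0.5, 12) [ 0.9  1.9 -4.2]
(-36.8, 0.5, 8) [ 0.8  1.8 -6.2]
(-36.5, 0.3, 4) [ 0.6  1.8 -8.4]
(-35, 0, 1) [  1.6   2.1 -10.3]
```

View pics/w5.png

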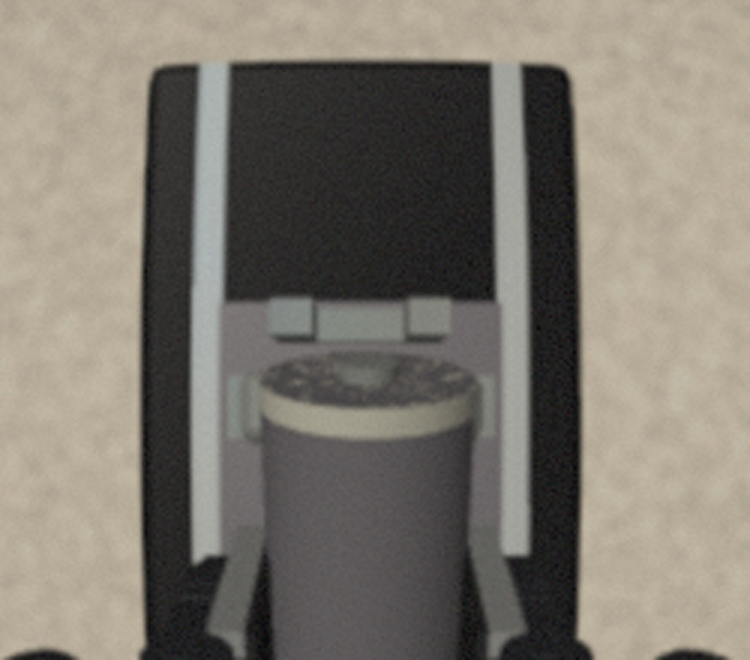

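The posts (rows 297–340, centre column 360) are clear beyond the nose. The cell (column 369) sits about 1.3 mm to the right, which agrees with the measured pose. I correct sideways and tilt down.

Call:
arm_command --series '[[[0.4,1,0,0,0,0,-1],[0.7,1.7,0,0,0,0,-1],[0.7,1.7,-2,-0.9,2.6,0,-1],[0.7,1.7,-4,-1.8,5.2,0,-1],[0.7,1.7,-5,-1.8,5.2,0,-1]]]' --grip_force 110

```text
time_s: 10.95
eef_pos: [0.586, -0.1872, 0.043]
ee_rot: [-0.013, 0.981, 0.164, 0.105]
force: [8.5, 5.3, 11.8]
width: 0.333
grasp_force: 110.0
```

```bash
python3 - <<'E'
from h import *
show((-37,.5,12),(-36.8,.5,8),(-36.5,0.3,4),(-35,0,1))
E
```

```text
t 10.95 p [ 0.586  -0.1872  0.043 ] head 19.0 pitch 12.19 roll 0.53 F [ 8.5  5.3 11.8] w 0.333
(-37, 0.5, 12) [-2.   0.4 -0.4]
(-36.8, 0.5, 8) [-2.2  0.4 -2.4]
(-36.5, 0.3, 4) [-2.3  0.3 -4.6]
(-35, 0, 1) [-1.3  0.7 -6.4]
```

Call:
arm_command --series '[[[-1,0,0,0,0,0,-1],[-2,-0.2,0,0,0,0,-1],[-2.2,-0.2,-1.2,-0.65,1.9,0,-1],[-2.3,-0.2,-2.4,-1.3,3.8,0,-1],[-2.3,-0.2,-3,-1.3,3.8,0,-1]]]'

```text
time_s: 11.45
eef_pos: [0.5842, -0.1876, 0.0399]
ee_rot: [-0.007, 0.984, 0.164, 0.072]
force: [10.5, 4.7, 9.2]
width: 0.333
grasp_force: 109.9
```

```bash
python3 - <<'E'
from h import *
show((-36.8,.5,8),(-36.5,0.3,4),(-35,0,1))
E
```

```text
t 11.45 p [ 0.5842 -0.1876  0.0399] head 18.98 pitch 8.28 roll 0.57 F [10.5  4.7  9.2] w 0.333
(-36.8, 0.5, 8) [-0.4  0.8  0.7]
(-36.5, 0.3, 4) [-0.6  0.8 -1.6]
(-35, 0, 1) [ 0.4  1.1 -3.4]
```

Call:
arm_command --series '[[[-0.4,0.6,-0.8,-0.65,1.9,0,-1],[-0.5,0.8,-1.8,-1.3,3.8,0,-1],[-0.4,0.8,-2.8,-1.8,5.3,0,-1],[0,0.9,-3.6,-2.4,6.9,0,-1],[0.3,1,-4,-2.7,7.8,0,-1],[0.3,1,-4,-2.7,7.8,0,-1]]]'

```text
time_s: 12.05
eef_pos: [0.5838, -0.1874, 0.0357]
ee_rot: [0.005, 0.986, 0.165, 0.001]
force: [7.8, -0.6, 10.8]
width: 0.334
grasp_force: 110.6
```

```bash
python3 - <<'E'
from h import *
show((-35,0,0),(-34,0,0))
snap('wrist','w6',(195,70,445,290),3)
E
```

```text
t 12.05 p [ 0.5838 -0.1874  0.0357] head 18.97 pitch -0.02 roll 0.62 F [ 7.8 -0.6 10.8] w 0.334
(-35, 0, 0) [0.7 0.8 0.3]
(-34, 0, 0) [1.6 1.2 0.3]
```

View pics/w6.png

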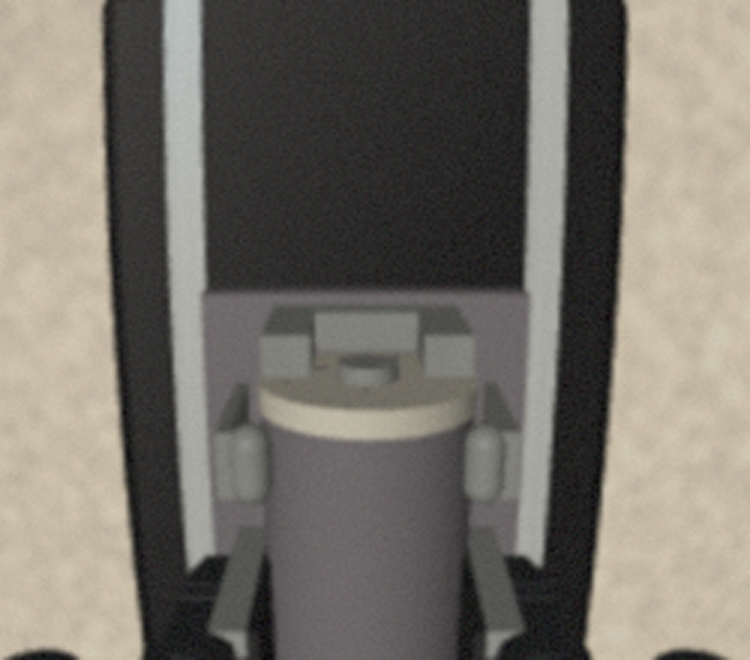

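The cell lies level between both clips (at (245,465) and (485,465)), with its nub between the posts at (367,370). Release and lift.

Call:
arm_command --series '[[[0,0,0,0,0,0,-0.1],[0,0,0,0,0,0,0],[0,0,0,0,0,0,0],[0,0,8,0,0,0,0.1],[0,0,30,0,0,0,0.1],[0,0,60,0,0,0,0.1],[-30,-10,80,0,0,0,0.1],[-60,-20,80,0,0,0,0.1],[-60,-20,80,0,0,0,0.1],[-60,-20,80,0,0,0,0.1]]]'

```text
time_s: 13.1
eef_pos: [0.5167, -0.2057, 0.1121]
ee_rot: [0.002, 0.986, 0.164, -0.006]
force: [0.1, -0.1, -0.2]
width: 0.552
grasp_force: 0.0
```

```bash
python3 - <<'E'
from h import *
show((-34,0,0))
o=r.get_obs();np.savez('f.npz',p=o['eef_pos'],q=o['ee_rot'])
snap('wrist','w7',(220,10,420,210),3)
E
```

```text
t 13.1 p [ 0.5167 -0.2057  0.1121] head 18.88 pitch -0.73 roll 0.07 F [ 0.1 -0.1 -0.2] w 0.552
(-34, 0, 0) [ 68.8  19.5 -76.1]
```

View pics/w7.png

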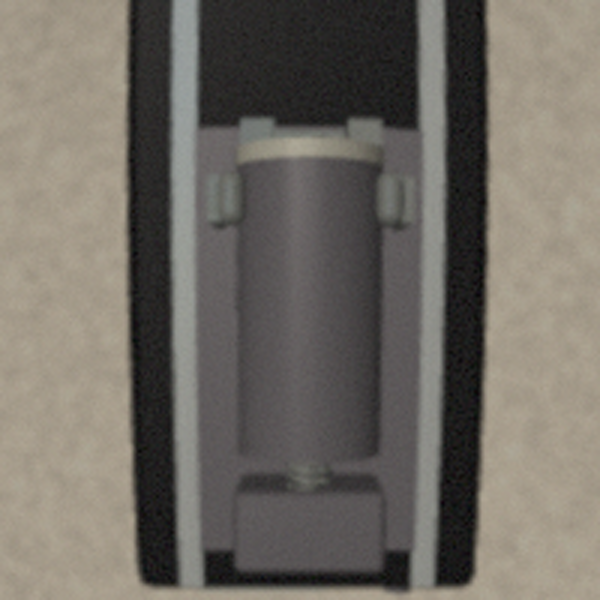

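It looks seated: clips closed on both sides at (224,200) and (395,200), shoulder against the posts at row 138, and the spring compressed at row 478. I confirm with a gentle press of the shut fingers on the nub end, where the top should be at z = 62 mm.

Call:
arm_command --series '[[[45,13,0,0,0,0,-1],[91,27,0,0,0,0,-1],[91,27,0,0,0,0,-1],[91,27,0,0,0,0,-1],[91,27,-15,0,0,0,-1],[91,27,-30,0,0,0,-1],[91,27,-42,0,0,0,-1],[91,27,-42,0,0,0,-1],[91,27,-42,0,0,0,-1]]]' --grip_force 20

```text
time_s: 14.05
eef_pos: [0.6078, -0.1787, 0.0697]
ee_rot: [0.002, 0.986, 0.164, -0.007]
force: [-0.5, 0.6, 0.1]
width: 0.003
grasp_force: 0.0
```

```bash
python3 - <<'E'
from h import *
show()
E
```

```text
t 14.05 p [ 0.6078 -0.1787  0.0697] head 18.92 pitch -0.78 roll 0.05 F [-0.5  0.6  0.1] w 0.003
```

Call:
arm_command --series '[[[0,0,-2,0,0,0,-1],[0,0,-4,0,0,0,-1],[0,0,-6,0,0,0,-1],[0,0,-8,0,0,0,-1],[0,0,-8,0,0,0,-1],[0,0,-8,0,0,0,-1]]]'

```text
time_s: 14.65
eef_pos: [0.6082, -0.1786, 0.062]
ee_rot: [0.002, 0.986, 0.165, -0.006]
force: [0.2, 0.1, 2.4]
width: -0.004
grasp_force: 1.4
```

Call:
arm_command --series '[[[0,0,-1,0,0,0,-1],[0,0,-2,0,0,0,-1],[0,0,-2,0,0,0,-1]]]'

```text
time_s: 14.95
eef_pos: [0.6083, -0.1786, 0.0618]
ee_rot: [0.002, 0.986, 0.165, -0.006]
force: [-3.6, 2.0, 11.5]
width: -0.004
grasp_force: 6.2
```

The top is firm at 61.8 mm under 11.5 N, so the cell is fully down on the bed. Retreat and hand in.

Call:
arm_command --series '[[[0,0,5,0,0,0,-1],[0,0,30,0,0,0,-1],[0,0,70,0,0,0,-1],[0,0,90,0,0,0,-1],[0,0,90,0,0,0,-1],[0,0,90,0,0,0,-1],[0,0,90,0,0,0,-1],[0,0,90,0,0,0,-1]]]'

```text
time_s: 15.75
eef_pos: [0.6072, -0.1782, 0.1478]
ee_rot: [0.001, 0.986, 0.165, -0.008]
force: [0.0, -0.2, -0.8]
width: 0.001
grasp_force: 0.0
```

```bash
python3 - <<'E'
from h import *
show(); print(r.finish_job())
E
```

```text
t 15.75 p [ 0.6072 -0.1782  0.1478] head 18.94 pitch -0.91 roll -0.05 F [ 0.  -0.2 -0.8] w 0.001
the job is handed in; nothing more can be done
None
```

The larger cell is level in the charger bay, flat end on the spring and held by the clips; wrist readings between moves peaked at about 12 N in each direction, the arm is clear, and I handed the job in at 15.75 s, with no verdict returned.

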